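Turn up the inner knob of a two-part heat pump control to its limiter and push it home

TASK

Turn the heat pump up as far as its limiter allows: turn only the small inner knob clockwise until you feel it come up against the limiter hidden under it, without forcing the limiter along and without dragging the outer fan ring. Then push the inner knob straight in until it is fully home, so that the children cannot turn it, and leave the toys around it where they stand.

Things in the scene. Friction and masses are not known exactly. Their poses are not given: they have to be found in the camera images.
- knob_grip (a point): Small inner (temperature) knob of the control: a round white fluted plastic knob 28 mm across with a black index line on its flat top. Popped out, it stands 16 mm proud of the outer ring's flat top; this point is on its axis, half-way up that proud part (8 mm under its top, 8 mm above the ring), and moves with the knob. Its z axis points up.
- temp_knob (a joint): Angle of the inner knob in rad, growing clockwise seen from above (warmer). It turns with a steady drag of 0.04 N m and stays where it is left. Somewhere 1 to 2.8 rad further clockwise than where it starts, unseen inside the housing, it comes up against a temperature limiter; where that is differs each time and can only be felt, by the rise in turning moment.
- temp_press (a joint): How far the inner knob is pushed in, in m: 0 popped out, 0.010 fully home (it then stands 6 mm proud of the ring). The slide is stiff, 6 N to move, and it stays where it is left; it turns just as freely at any depth.
- fan_ring (a joint): Angle of the outer (fan speed) ring in rad, clockwise seen from above. The ring is grey plastic, 66 mm across and 12 mm high, concentric with the inner knob, with a small pointer tab on its rim; its flat top lies 54 mm above the shelf. It turns freely (0.02 N m), so fingers resting on it drag it along.
- control_top (a point): Centre of the housing's top face, on the knobs' common axis, 42 mm above the shelf; z is up. The housing is a fixed white box 130 mm (its x) by 120 mm (its y). Inside, the limiter's springy pin resists the inner knob with 2.0 N m per rad from first touch, on top of the knob's drag; beyond 0.22 N m (0.26 N m felt at the knob) the limiter is forced out of its setting.
- jar: Bystander: empty clear plastic jar with a white twist cap, 62 mm across and 85 mm tall; origin at the centre of its underside. Must stay where it is.
- drum: Bystander: oak drum block 50 x 75 x 45 mm with slits in its top; origin at the centre of its underside. Must stay where it is.
- prism: Bystander: small three-sided glass prism standing on end, 36 mm sides, 55 mm tall; origin at the centre of its underside. Must stay where it is.
- cube: Bystander: yellow plastic infinity cube, 42 mm, made of eight small cubes; origin at the centre of its underside. Must stay where it is.
Not all that is in view belongs to the job. Of the things that look like the part that bears knob_grip, the smallest one is meant.

How it is judged:
On the way, in this order (a step that is already met when the one before it is completed fails the run):
1. the popped-out inner knob has been turned up against the limiter (horizontal distance between temp_knob_c1 and limit_pin_c0 below 0.008 m and value of joint temp_press below 0.005 m), for 0.2 s.
2. the inner knob has been pushed fully in (value of joint temp_press above 0.0088 m), for 0.2 s.
At the end, for the whole second after the job is handed in: The inner knob stands at the limiter (within about 0.08 rad of touching its pin), is pushed in to within 1.2 mm of fully home and is at rest; the fan ring is within 0.12 rad of where it was, the limiter has not slipped by more than 0.06 rad, and the toys are where they were (horizontal distance between temp_knob_c1 and limit_pin_c0 below 0.009 m and value of joint temp_press above 0.0088 m and angular speed of temp_knob below 0.05 rad/s and not (distance of fan_ring_c1 from where it was at the start of the episode above 0.00426 m) and not (distance of limiter_c1 from where it was at the start of the episode above 0.00144 m) and not (distance of any of jar, drum, prism, cube from where it was at the start of the episode above 0.015 m)).
It fails at once if the outer fan ring is dragged round by more than 0.12 rad (distance of fan_ring_c1 from where it was at the start of the episode above 0.00426 m).
It fails at once if the limiter is forced along by more than 0.06 rad (distance of limiter_c1 from where it was at the start of the episode above 0.00144 m).
It fails at once if a toy is shifted by more than 15 mm (distance of any of jar, drum, prism, cube from where it was at the start of the episode above 0.015 m).
It also fails if it takes over 72 s, if anything falls off the work surface, if the arm or the gripper's body presses on something with over 40 N, if the wrist force passes 120 N, or if a joint passes its speed limit or range.

ROBOT

A 7-joint arm with a two-finger parallel gripper is mounted at the origin on the work surface. World frame = base frame: x ahead of the robot, y to its left, z up, the work surface at z = 0. Lengths are in m, angles in rad, forces in N, time in s.
With the tool pointing down it reaches from about 0.425 to 0.925 m from the base axis. Payload 6.8 kg.
Tool frame: the origin (TCP) lies on the centre line of the jaws, within the pads' length; the fingertips stand 14 mm ahead of it and the grasp point (between the pads) lies 5 mm behind it (r.tips_ahead is the distance from the TCP to the fingertips, in m); z points along the fingers, y is the line along which they close (so a half turn about z gives the same grasp; the last joint's range is limited). The gripper opens to 85 mm and grips with 20 to 120 N. Pads are 22 mm wide; open, the fingers measure 114 mm over their backs; the gripper's body (76 mm by 85 mm) begins 54 mm behind the grasp point. The pads swing forward as they close: fully open they stand 13 mm farther back than shut.
Start: joints at [1.126, 0.477, 0.022, 1.555, -0.011, 1.109, -0.083], TCP at [0.223, -0.637, 0.245] pointing down, gripper open.
Joint ranges: [-2.96, 2.96], [-0.34, 2.1], [-1.41, 1.46], [0.24, 2.44], [-1.37, 4.51], [0.17, 1.92], [-2.96, 2.96]. Speed limits (rad/s): [2.39, 2.39, 3.14, 3.14, 3.14, 3.14, 3.14].

INTERFACE

Orientations are given as a rotation vector (axis times angle).
In Python, from bench import r, eyes gives the robot as it stands.
- The arm moves only by the tool step_arm, never from a script. Its argument "rows" is a list of rows, each a list of 6 numbers: the shift along the world's x, y, z in units of 60 cm (1.0 is 60 cm), then the turn, a rotation vector about the world's x, y, z in units of pi rad (1.0 is pi rad). In form: [[x, y, z, rx, ry, rz], ...]. A call has 1 to 5 rows; each row is the pose to reach, as a shift and turn from the pose commanded when the call began, turning the shorter way round; what a row does not reach only later rows make up. A row lasts 1/12 s, in which the tool goes at most 41.7 mm and 7.16 degrees, less where a joint would pass 70% of its speed; a pose out of reach is approached as far as the arm can. A call with a number of a shift or a turn outside -1 to 1 is refused whole. A call with a gripper value outside its range is refused whole. "jaw" is the closure, from 0 (fully open) to 1 (shut), set as the call begins (left out, the last holds). The fingers move at their own pace and stop on an object; "squeeze" is the grip in N (left out, the last holds). Time passes only in rows, so rows that repeat a pose let the fingers close. It gives the time, the measured TCP pose, the force, the opening and the grip force at its end, in the units of the state.
- r.get_obs(): the state, without advancing time (a new reading comes with each control period).
- eyes.grab_frame(name): name is "side" or "top"; returns the picture (384x512x3 uint8, red, green, blue); there is no depth.
- eyes.camera_info(name): a dict with "mtx" (3x3 intrinsics, pixels), "extrinsics" (4x4, takes a point from camera to world coordinates). Camera axes: x right, y down, z forward; pixel columns grow to the right and rows downward; lengths in m; the calibration is good to about 2 mm. A picture is of the moment at which its call begins. camera_info takes no time and is no camera call.
- r.hand_in(): hands the job in; it is judged then, once.
The state is a dict: "clock": time; "joints": joint angles; "qvel": joint speeds; "tau": joint torques, N m; "tcp_pos": TCP position; "orientation": TCP orientation; "contact_force": force on the tool from outside, world axes, zero at the start; "moment": the same for the moment, N m; "grip_width": finger opening in m; "gripper_force": force on a finger pad.
Only numpy, scipy, OpenCV 4.12 (cv2) and the standard library are available. Lean on these libraries where they do the work, as an engineer would, in place of code of your own. Each camera call takes 0.05 s, during which the arm holds its last target. There are 200 camera calls.

## Working session

There is one attempt and no reset: what is moved stays moved. The work goes in short steps, Python scripts to look and compute and a tool call to move; the robot and the scene stay as the last step left them, time stands still between calls to the robot, and variables do not carry over. Pictures are saved under pics/ and viewed, at most 10 in all, crops included, and the job is handed in when it is done.

Besides the shell and the picture viewer there is one more tool, called as a command line: name --pt "numbers of a row" for each row, then --argument value for the rest. step_arm: Moves the arm, as the interface text tells. Shifts and turns lie within -1 to 1; 1 stands for 60 cm of shift or pi rad of turn. Its arguments: {"type":"object","properties":{"rows":{"type":"array"},"jaw":{"type":"number"},"squeeze":{"type":"number"}},"required":["rows"]}

```bash
mkdir -p pics; ls; python3 - <<'E'
from bench import r, eyes
import cv2,numpy as np
for n in("top","side"):
    cv2.imwrite(f"pics/{n}0.png",eyes.grab_frame(n)[:,:,::-1])
    c=eyes.camera_info(n); print(n,np.round(c["mtx"],2).tolist(),np.round(c["extrinsics"],4).tolist())
o=r.get_obs(); print(o, r.tips_ahead)
E
```

```text
pics
top [[482.02, 0.0, 257.69], [0.0, 482.02, 190.83], [0.0, 0.0, 1.0]] [[-0.0557, -0.9775, 0.2033, 0.2791], [-0.9984, 0.0557, -0.0059, 0.0214], [-0.0055, -0.2033, -0.9791, 1.2097], [0.0, 0.0, 0.0, 1.0]]
side [[384.21, 0.0, 252.54], [0.0, 384.21, 189.96], [0.0, 0.0, 1.0]] [[-0.9866, -0.09, 0.1358, 0.4008], [-0.1624, 0.6094, -0.776, 0.7444], [-0.0129, -0.7877, -0.6159, 0.6523], [0.0, 0.0, 0.0, 1.0]]
{'clock': 0.1, 'joints': array([ 1.12586424,  0.47773961,  0.02234327,  1.55632527, -0.01148085,
        1.10929309, -0.08309307]), 'qvel': array([-0.00017626, -0.00236821,  0.00122925, -0.00192505, -0.00090218,
       -0.00033388, -0.00093444]), 'tau': array([ 4.06000836e-03, -5.97761643e+01,  1.61284313e+00, -2.81958729e+01,
        1.26517258e-02,  5.00096648e-03,  4.84295902e-05]), 'tcp_pos': array([ 0.22290968, -0.63660549,  0.2444196 ]), 'orientation': array([-3.09557162e+00, -5.26385712e-01,  6.40922402e-04]), 'contact_force': array([ 0.44141287, -0.60915416, -0.06547522]), 'moment': array([ 0.08811071,  0.06236134, -0.01140718]), 'gripper_force': 0.0, 'grip_width': 0.08547574805513809} 0.014
```

View pics/top0.png

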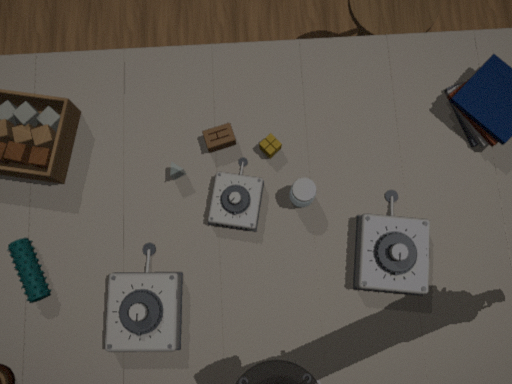

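View pics/side0.png

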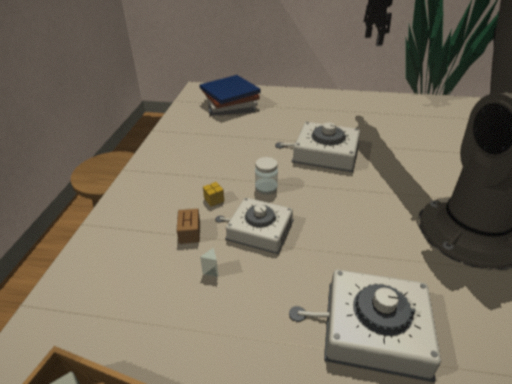

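Three dial boxes could be the control. In the top view they are at (236,200), (141,312) and (396,253). The middle one, at (236,200), is clearly the smallest, and I check it in a crop.

```bash
cat > h.py <<'E'
import numpy as np
from bench import r, eyes
def ray(n,u,v,z):
    c=eyes.camera_info(n);K=np.array(c["mtx"]);T=np.array(c["extrinsics"])
    d=T[:3,:3]@np.linalg.solve(K,[u,v,1]);p=T[:3,3];return p+d*(z-p[2])/d[2]
def proj(n,X):
    c=eyes.camera_info(n);K=np.array(c["mtx"]);T=np.linalg.inv(c["extrinsics"])
    q=K@(T[:3,:3]@np.array(X)+T[:3,3]);return q[:2]/q[2]
E
python3 - <<'E'
import cv2,numpy as np
from h import *
a=cv2.imread("pics/top0.png")[125:245,155:330]; b=cv2.imread("pics/side0.png")[150:285,165:305]
a=cv2.resize(a,None,fx=4.5,fy=4.5,interpolation=cv2.INTER_CUBIC)[:, :800]
cv2.imwrite("pics/ctop.png",a[:540])
b=cv2.resize(b,None,fx=4,fy=4,interpolation=cv2.INTER_CUBIC);cv2.imwrite("pics/cside.png",b)
for n,u,v,z in[("top",235.5,197.5,.07),("top",235.5,199,.054),("side",260,208,.07),("side",260,213,.054),("top",303,186,.085),("top",270,143,.042),("top",220,136,.045),("top",178,170,.055)]: print(n,z,ray(n,u,v,z).round(4))
E
```

```text
top 0.07 [0.5024 0.0688 0.07  ]
top 0.054 [0.5018 0.0696 0.054 ]
side 0.07 [0.501  0.0753 0.07  ]
side 0.054 [0.5011 0.0746 0.054 ]
top 0.085 [ 0.5182 -0.094   0.085 ]
top 0.042 [ 0.6429 -0.0236  0.042 ]
top 0.045 [0.6677 0.1016 0.045 ]
top 0.055 [0.5825 0.2081 0.055 ]
```

View pics/ctop.png

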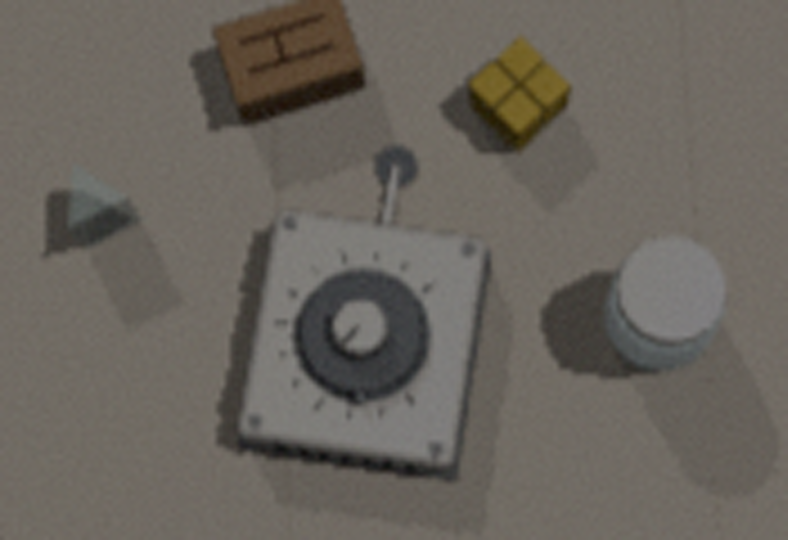

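View pics/cside.png

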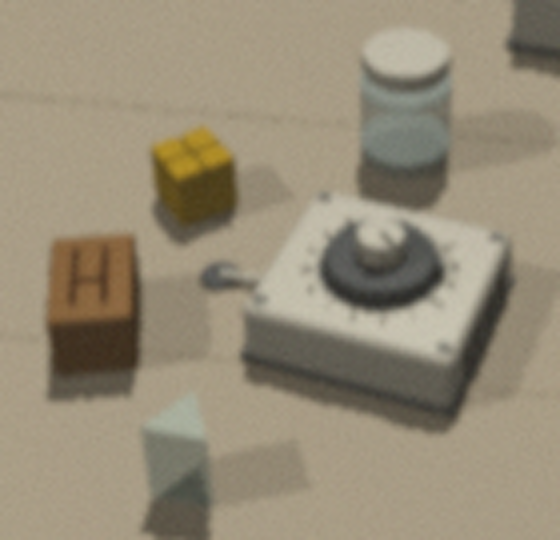

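The crop confirms the choice. The white knob top is at about (234.5,197.5) in the top view, centred on the dark ring, and its index line points down and left. The toys stand well clear. I set out above it, aiming for (0.502, 0.072).

step_arm --pt "0.2 0.27 0 0 0 0" --pt "0.2 0.27 0 0 0 0" --pt "0.2 0.27 0 0 0 0" --pt "0.2 0.27 0 0 0 0" --pt "0.2 0.27 0 0 0 0"

```text
clock: 0.52
tcp_pos: [0.3447, -0.4721, 0.245]
orientation: [-3.096, -0.529, -0.0]
contact_force: [0.7, 0.0, 0.7]
grip_width: 0.0849
gripper_force: 0.0
```

step_arm --pt "0.15 0.3 0 0 0 0" --pt "0.15 0.3 0 0 0 0" --pt "0.15 0.3 0 0 0 0" --pt "0.15 0.3 0 0 0 0" --pt "0.15 0.3 0 0 0 0"

```text
clock: 0.93
tcp_pos: [0.4339, -0.2919, 0.2451]
orientation: [-3.096, -0.529, -0.0]
contact_force: [0.9, 1.1, -0.3]
grip_width: 0.0856
gripper_force: 0.0
```

```bash
cat > s.py <<'E'
from h import *
from scipy.spatial.transform import Rotation as R
o=r.get_obs();M=R.from_rotvec(o["orientation"]).as_matrix()
print("t%.2f"%o["clock"],"q",o["joints"].round(3),"tcp",o["tcp_pos"].round(4),"yaw(y-axis) %.4f"%np.arctan2(M[1,1],M[0,1]),"tilt",M[:2,2].round(4),"F",o["contact_force"].round(2),"M",o["moment"].round(3),"tau7 %.4f"%o["tau"][6],"w %.4f g %.1f"%(o["grip_width"],o["gripper_force"]))
E
python3 s.py
```

```text
t0.93 q [ 0.604  0.235 -0.153  1.908  0.041  1.002 -0.799] tcp [ 0.4339 -0.2919  0.2451] yaw(y-axis) -1.2321 tilt [-0.0001  0.0008] F [ 0.9   1.06 -0.3 ] M [-0.002 -0.078 -0.043] tau7 0.9635 w 0.0856 g 0.0
```

step_arm --pt "0.1 0.32 0 0 0 0.19" --pt "0.1 0.32 0 0 0 0.19" --pt "0.1 0.32 0 0 0 0.19" --pt "0.1 0.32 0 0 0 0.19" --pt "0.1 0.32 0 0 0 0.19"

```text
clock: 1.35
tcp_pos: [0.4933, -0.0998, 0.2453]
orientation: [-2.799, -1.425, -0.001]
contact_force: [0.5, -0.6, 0.3]
grip_width: 0.0854
gripper_force: 0.0
```

step_arm --pt "0.015 0.28 0 0 0 0.19" --pt "0.015 0.28 0 0 0 0.19" --pt "0.015 0.28 0 0 0 0.19" --pt "0.015 0.28 0 0 0 0.19" --pt "0.015 0.28 0 0 0 0.19"

```text
clock: 1.77
tcp_pos: [0.5015, 0.0744, 0.2459]
orientation: [-2.245, -2.194, -0.006]
contact_force: [0.7, 0.3, 0.0]
grip_width: 0.0851
gripper_force: 0.0
```

```bash
python3 s.py
```

```text
t1.77 q [ 0.214  0.247 -0.558  1.921  0.149  1.012 -0.432] tcp [0.5015 0.0744 0.2459] yaw(y-axis) -0.0227 tilt [0.0012 0.0046] F [0.66 0.29 0.05] M [0.07  0.017 0.016] tau7 -2.2200 w 0.0851 g 0.0
```

step_arm --pt "0 -0.003 -0.1 0 0 0.195" --pt "0 -0.003 -0.1 0 0 0.195" --pt "0 -0.003 -0.1 0 0 0.195" --pt "0 -0.003 -0.1 0 0 0.195" --pt "0 -0.003 -0.1 0 0 0.195"

```text
clock: 2.18
tcp_pos: [0.5015, 0.063, 0.1845]
orientation: [-1.494, -2.762, 0.001]
contact_force: [-0.0, 0.6, 1.0]
grip_width: 0.0854
gripper_force: 0.0
```

step_arm --pt "0 0 -0.08 0 0 0.195" --pt "0 0 -0.08 0 0 0.195" --pt "0 0 -0.08 0 0 0.195" --pt "0 0 -0.08 0 0 0.195" --pt "0 0 -0.08 0 0 0.195"

```text
clock: 2.6
tcp_pos: [0.5016, 0.063, 0.1367]
orientation: [-0.593, -3.084, 0.0]
contact_force: [-0.1, -0.6, 0.6]
grip_width: 0.0854
gripper_force: 0.0
```

step_arm --pt "0 0 0 0 0 0" --pt "0 0 0 0 0 0"

```text
clock: 2.77
tcp_pos: [0.5019, 0.0629, 0.137]
orientation: [-0.608, -3.081, -0.0]
contact_force: [-0.4, 0.1, 0.8]
grip_width: 0.0855
gripper_force: 0.0
```

```bash
python3 s.py; python3 - <<'E'
import cv2
from h import *
a=eyes.grab_frame("top")[:,:,::-1][125:245,155:330]; b=eyes.grab_frame("side")[:,:,::-1][130:260,190:330]
a=cv2.resize(a,(525,360),interpolation=cv2.INTER_CUBIC);b=cv2.resize(b,(560,520),interpolation=cv2.INTER_CUBIC)
cv2.imwrite("pics/near.png",b)
E
```

```text
t2.77 q [ 0.361  0.443 -0.747  2.015  0.403  0.834  0.566] tcp [0.5019 0.0629 0.137 ] yaw(y-axis) 1.1813 tilt [-0.0007  0.0003] F [-0.4   0.1   0.77] M [-0.001 -0.023 -0.04 ] tau7 0.3504 w 0.0855 g 0.0
```

View pics/near.png

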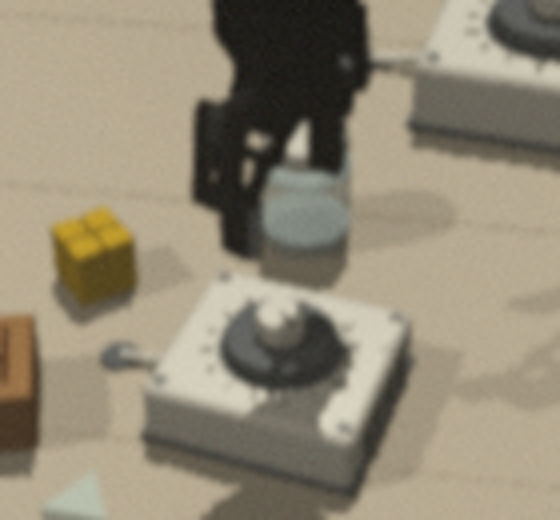

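step_arm --pt "0 0.015 -0.05 0 0 0" --pt "0 0.015 -0.08 0 0 0" --pt "0 0.015 -0.1 0 0 0" --pt "0 0.015 -0.105 0 0 0" --pt "0 0.015 -0.105 0 0 0" --squeeze 25

```text
clock: 3.28
tcp_pos: [0.5016, 0.072, 0.0738]
orientation: [-0.603, -3.082, 0.001]
contact_force: [-0.4, 0.9, -0.3]
grip_width: 0.0858
gripper_force: 0.0
```

step_arm --pt "0 0 0 0 0 0" --pt "0 0 0 0 0 0" --pt "0 0 0 0 0 0" --pt "0 0 0 0 0 0" --jaw 0.5

```text
clock: 3.62
tcp_pos: [0.5026, 0.072, 0.075]
orientation: [0.603, 3.082, 0.0]
contact_force: [-0.5, 0.4, -0.1]
grip_width: 0.0427
gripper_force: 0.0
```

```bash
python3 s.py; python3 - <<'E'
import cv2
from h import *
b=eyes.grab_frame("side")[:,:,::-1][150:260,190:330]
cv2.imwrite("pics/near2.png",cv2.resize(b,(700,550),interpolation=cv2.INTER_CUBIC))
E
```

```text
t3.62 q [ 0.28   0.537 -0.68   2.052  0.509  0.721  0.462] tcp [0.5026 0.072  0.075 ] yaw(y-axis) 1.1846 tilt [0.0014 0.    ] F [-0.51  0.39 -0.11] M [ 0.003 -0.004 -0.027] tau7 0.0010 w 0.0427 g 0.0
```

View pics/near2.png

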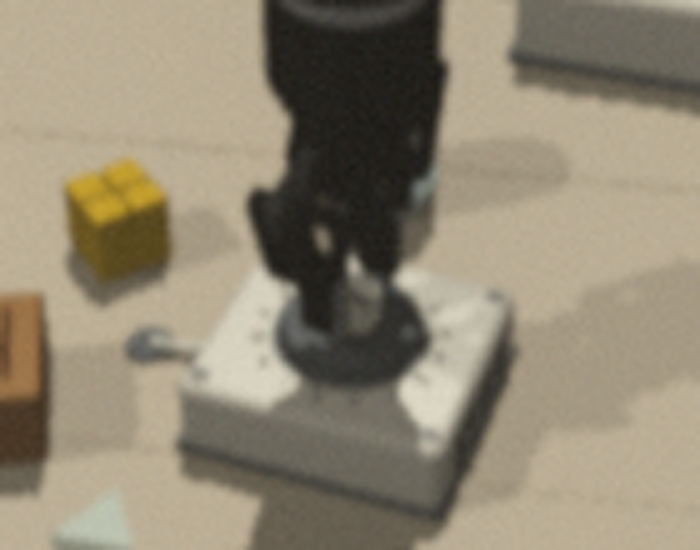

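The knob stands between the fingers at about (365,305), with no contact force at 43 mm opening. I close gently.

step_arm --pt "0 0 0 0 0 0" --pt "0 0 0 0 0 0" --pt "0 0 0 0 0 0" --pt "0 0 0 0 0 0" --pt "0 0 0 0 0 0" --jaw 0.62 --squeeze 20

```text
clock: 4.08
tcp_pos: [0.502, 0.0721, 0.0743]
orientation: [-0.602, -3.083, -0.0]
contact_force: [0.2, 0.1, 0.1]
grip_width: 0.0325
gripper_force: 0.0
```

```bash
python3 s.py
```

```text
t4.08 q [ 0.28   0.538 -0.679  2.052  0.509  0.721  0.462] tcp [0.502  0.0721 0.0743] yaw(y-axis) 1.1850 tilt [-0.0001  0.    ] F [0.21 0.09 0.12] M [-0.023  0.024  0.012] tau7 0.0001 w 0.0325 g 0.0
```

step_arm --pt "0 0 0 0 0 0" --pt "0 0 0 0 0 0" --pt "0 0 0 0 0 0" --jaw 0.75

```text
clock: 4.33
tcp_pos: [0.5024, 0.0729, 0.0746]
orientation: [0.601, 3.083, 0.002]
contact_force: [1.3, 3.2, 1.1]
grip_width: 0.0266
gripper_force: 19.8
```

```bash
python3 s.py
```

```text
t4.33 q [ 0.28   0.538 -0.68   2.052  0.509  0.721  0.462] tcp [0.5024 0.0729 0.0746] yaw(y-axis) 1.1856 tilt [0.0009 0.0011] F [1.31 3.18 1.08] M [ 0.652 -0.148  0.068] tau7 -0.0104 w 0.0266 g 19.8
```

step_arm --pt "0.0007 0.0015 0 0 0 0" --pt "0.0007 0.0015 0 0 0 0"

```text
clock: 4.5
tcp_pos: [0.5025, 0.073, 0.0745]
orientation: [-0.602, -3.083, 0.001]
contact_force: [-1.1, 0.7, 3.5]
grip_width: 0.0262
gripper_force: 20.1
```

```bash
python3 s.py
```

```text
t4.50 q [ 0.278  0.539 -0.679  2.051  0.509  0.723  0.46 ] tcp [0.5025 0.073  0.0745] yaw(y-axis) 1.1850 tilt [-0.0002 -0.0004] F [-1.08  0.71  3.54] M [0.22  0.225 0.073] tau7 -0.0348 w 0.0262 g 20.1
```

step_arm --pt "0 0 0 0 0 -0.03" --pt "0 0 0 0 0 -0.06" --pt "0 0 0 0 0 -0.08" --pt "0 0 0 0 0 -0.08" --pt "0 0 0 0 0 -0.08"

```text
clock: 4.92
tcp_pos: [0.5026, 0.0732, 0.0744]
orientation: [0.981, 2.984, 0.0]
contact_force: [-1.1, 2.2, 4.3]
grip_width: 0.027
gripper_force: 20.0
```

```bash
python3 s.py
```

```text
t4.92 q [ 0.232  0.522 -0.62   2.054  0.464  0.704  0.25 ] tcp [0.5026 0.0732 0.0744] yaw(y-axis) 0.9358 tilt [ 0.0003 -0.    ] F [-1.06  2.21  4.29] M [ 0.4    0.126 -0.057] tau7 -0.1529 w 0.0270 g 20.0
```

step_arm --pt "0 0 0.001 0 0 0" --pt "0 0 0.001 0 0 0" --pt "0 0 0.001 0 0 0"

```text
clock: 5.17
tcp_pos: [0.5026, 0.0732, 0.0747]
orientation: [-0.983, -2.984, -0.001]
contact_force: [1.8, 3.7, -3.6]
grip_width: 0.0268
gripper_force: 20.3
```

```bash
python3 s.py
```

```text
t5.17 q [ 0.233  0.522 -0.621  2.053  0.463  0.705  0.25 ] tcp [0.5026 0.0732 0.0747] yaw(y-axis) 0.9346 tilt [-0.      0.0007] F [ 1.76  3.69 -3.61] M [ 0.646 -0.338 -0.003] tau7 0.0124 w 0.0268 g 20.3
```

step_arm --pt "0 0 0 0 0 -0.03" --pt "0 0 0 0 0 -0.06" --pt "0 0 0 0 0 -0.08" --pt "0 0 0 0 0 -0.1" --pt "0 0 0 0 0 -0.1"

```text
clock: 5.58
tcp_pos: [0.5028, 0.0734, 0.0747]
orientation: [1.44, 2.792, 0.001]
contact_force: [3.0, 3.6, -5.5]
grip_width: 0.0268
gripper_force: 20.1
```

step_arm --pt "0 0 0 0 0 0" --pt "0 0 0 0 0 0" --pt "0 0 0 0 0 0"

```text
clock: 5.83
tcp_pos: [0.5027, 0.0734, 0.0747]
orientation: [-1.435, -2.795, -0.001]
contact_force: [3.3, 3.9, -6.7]
grip_width: 0.0266
gripper_force: 20.1
```

```bash
python3 s.py;  python3 - <<'E'
import cv2
from h import *
b=eyes.grab_frame("side")[:,:,::-1][150:260,190:330]
a=eyes.grab_frame("top")[:,:,::-1][145:245,180:290]
cv2.imwrite("pics/near3.png",np.hstack([cv2.resize(b,(400,400),interpolation=cv2.INTER_CUBIC),cv2.resize(a,(400,400),interpolation=cv2.INTER_CUBIC)]))
E
```

```text
t5.83 q [ 0.175  0.504 -0.546  2.057  0.407  0.685 -0.014] tcp [0.5027 0.0734 0.0747] yaw(y-axis) 0.6218 tilt [0.0004 0.0009] F [ 3.31  3.89 -6.75] M [ 0.905 -0.767 -0.   ] tau7 0.0289 w 0.0266 g 20.1
```

View pics/near3.png

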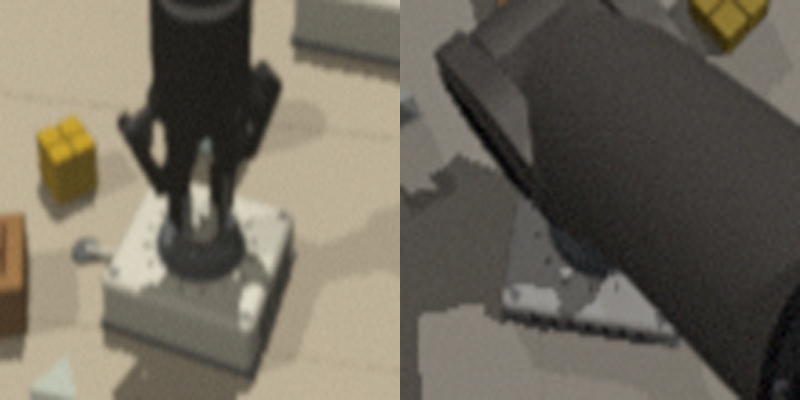

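step_arm --pt "0.001 0.001 -0.0005 0 0 0" --pt "0.001 0.001 -0.0005 0 0 0" --pt "0.001 0.001 -0.0005 0 0 0" --squeeze 25

```text
clock: 6.18
tcp_pos: [0.5029, 0.0734, 0.0746]
orientation: [-1.437, -2.793, 0.001]
contact_force: [1.0, 2.0, 0.1]
grip_width: 0.0261
gripper_force: 25.8
```

```bash
python3 s.py
```

```text
t6.18 q [ 0.173  0.505 -0.545  2.056  0.407  0.686 -0.016] tcp [0.5029 0.0734 0.0746] yaw(y-axis) 0.6203 tilt [-0.0006 -0.0003] F [0.95 2.04 0.07] M [ 0.522 -0.048 -0.022] tau7 0.0032 w 0.0261 g 25.8
```

step_arm --pt "0 0 0 0 0 -0.02" --pt "0 0 0 0 0 -0.04" --pt "0 0 0 0 0 -0.06" --pt "0 0 0 0 0 -0.08" --pt "0 0 0 0 0 -0.08"

```text
clock: 6.6
tcp_pos: [0.5031, 0.0736, 0.0747]
orientation: [1.779, 2.589, -0.0]
contact_force: [1.8, 1.6, -2.0]
grip_width: 0.0267
gripper_force: 25.6
```

```bash
python3 s.py
```

```text
t6.60 q [ 0.124  0.492 -0.483  2.059  0.361  0.671 -0.23 ] tcp [0.5031 0.0736 0.0747] yaw(y-axis) 0.3667 tilt [ 0.0001 -0.0002] F [ 1.75  1.64 -2.02] M [ 0.589 -0.247 -0.028] tau7 -0.6953 w 0.0267 g 25.6
```

step_arm --pt "0 0 0 0 0 -0.005" --pt "0 0 0 0 0 -0.01" --pt "0 0 0 0 0 -0.015" --pt "0 0 0 0 0 -0.02" --pt "0 0 0 0 0 -0.02"

```text
clock: 7.02
tcp_pos: [0.5031, 0.0736, 0.0746]
orientation: [1.859, 2.533, 0.0]
contact_force: [1.2, 2.2, -1.1]
grip_width: 0.0262
gripper_force: 25.7
```

```bash
python3 s.py
```

```text
t7.02 q [ 0.112  0.49  -0.468  2.06   0.35   0.668 -0.282] tcp [0.5031 0.0736 0.0746] yaw(y-axis) 0.3045 tilt [0.0001 0.    ] F [ 1.2   2.18 -1.12] M [ 0.475 -0.191  0.017] tau7 -0.1679 w 0.0262 g 25.7
```

step_arm --pt "0 0 0 0 0 -0.005" --pt "0 0 0 0 0 -0.01" --pt "0 0 0 0 0 -0.015" --pt "0 0 0 0 0 -0.02" --pt "0 0 0 0 0 -0.02"

```text
clock: 7.43
tcp_pos: [0.5032, 0.0736, 0.0746]
orientation: [1.938, 2.473, 0.0]
contact_force: [1.9, 2.8, -1.6]
grip_width: 0.0264
gripper_force: 25.7
```

```bash
python3 s.py
```

```text
t7.43 q [ 0.1    0.487 -0.453  2.06   0.338  0.665 -0.335] tcp [0.5032 0.0736 0.0746] yaw(y-axis) 0.2413 tilt [0.0002 0.    ] F [ 1.9   2.79 -1.63] M [ 0.509 -0.279  0.03 ] tau7 -0.1723 w 0.0264 g 25.7
```

```bash
cat > m.py <<'E'
from h import *
from scipy.spatial.transform import Rotation as R
L=[]
for i in range(5):
    eyes.grab_frame("top"); o=r.get_obs(); L.append(np.r_[o["moment"][2],o["tau"][6],o["contact_force"]])
M=R.from_rotvec(o["orientation"]).as_matrix();y=np.arctan2(M[1,1],M[0,1])
L=np.array(L);print("t%.2f turned %.4f j7 %.3f Mz %.3f tau7 %.4f F"%(o["clock"],1.185-y,o["joints"][6],L[:,0].mean(),L[-3:,1].mean()),L[:,2:].mean(0).round(2),"sdMz %.3f w %.4f z %.4f"%(L[:,0].std(),o["grip_width"],o["tcp_pos"][2]))
E
python3 m.py
```

```text
t7.68 turned 0.9425 j7 -0.334 Mz -0.024 tau7 0.0226 F [ 1.7   2.43 -1.44] sdMz 0.037 w 0.0261 z 0.0746
```

step_arm --pt "0.0005 0.001 0 0 0 -0.01" --pt "0.0005 0.001 0 0 0 -0.02" --pt "0.0005 0.001 0 0 0 -0.02"

```text
clock: 7.93
tcp_pos: [0.5033, 0.0737, 0.0746]
orientation: [2.015, 2.41, -0.001]
contact_force: [1.1, 0.4, -0.5]
grip_width: 0.0267
gripper_force: 25.8
```

```bash
python3 m.py
```

```text
t8.18 turned 1.0051 j7 -0.387 Mz -0.042 tau7 0.0317 F [0.64 0.05 0.49] sdMz 0.034 w 0.0265 z 0.0746
```

step_arm --pt "0 0 0 0 0 -0.01" --pt "0 0 0 0 0 -0.017" --pt "0 0 0 0 0 -0.021" --pt "0 0 0 0 0 -0.022"

```text
clock: 8.52
tcp_pos: [0.5034, 0.0737, 0.0746]
orientation: [2.096, 2.34, -0.001]
contact_force: [1.1, -1.4, 0.3]
grip_width: 0.0267
gripper_force: 25.9
```

```bash
python3 m.py
```

```text
t8.77 turned 1.0744 j7 -0.445 Mz 0.018 tau7 -0.0173 F [ 0.71 -2.12  0.99] sdMz 0.021 w 0.0263 z 0.0746
```

step_arm --pt "0 -0.0005 0 0 0 -0.008" --pt "0 -0.0005 0 0 0 -0.013" --pt "0 -0.0005 0 0 0 -0.016" --pt "0 -0.0005 0 0 0 -0.017"

```text
clock: 9.1
tcp_pos: [0.5034, 0.0738, 0.0746]
orientation: [2.158, 2.283, -0.0]
contact_force: [0.4, -2.4, 0.5]
grip_width: 0.0265
gripper_force: 25.9
```

```bash
python3 m.py
```

```text
t9.35 turned 1.1279 j7 -0.489 Mz -0.015 tau7 -0.0138 F [ 1.05 -2.61  0.7 ] sdMz 0.025 w 0.0264 z 0.0746
```

step_arm --pt "0 -0.001 0 0 0 -0.01" --pt "0 -0.001 0 0 0 -0.017" --pt "0 -0.001 0 0 0 -0.021" --pt "0 -0.001 0 0 0 -0.022"

```text
clock: 9.68
tcp_pos: [0.5035, 0.0737, 0.0746]
orientation: [-2.235, -2.208, -0.001]
contact_force: [-0.0, -0.3, -0.9]
grip_width: 0.0262
gripper_force: 25.8
```

```bash
python3 m.py
```

```text
t9.93 turned 1.1965 j7 -0.546 Mz 0.009 tau7 -0.0174 F [ 1.08 -0.12 -0.6 ] sdMz 0.021 w 0.0266 z 0.0746
```

step_arm --pt "0 0 0 0 0 -0.012" --pt "0 0 0 0 0 -0.02" --pt "0 0 0 0 0 -0.024" --pt "0 0 0 0 0 -0.025"

```text
clock: 10.27
tcp_pos: [0.5035, 0.0737, 0.0747]
orientation: [-2.32, -2.119, -0.001]
contact_force: [2.2, 0.9, -1.3]
grip_width: 0.0263
gripper_force: 25.7
```

```bash
python3 m.py
```

```text
t10.52 turned 1.2749 j7 -0.611 Mz 0.024 tau7 -0.0193 F [ 1.88  1.77 -2.01] sdMz 0.030 w 0.0263 z 0.0746
```

step_arm --pt "0.0005 0 0 0 0 -0.012" --pt "0.0005 0 0 0 0 -0.02" --pt "0.0005 0 0 0 0 -0.024" --pt "0.0005 0 0 0 0 -0.025"

```text
clock: 10.85
tcp_pos: [0.5036, 0.0736, 0.0746]
orientation: [-2.401, -2.026, -0.0]
contact_force: [1.2, 2.8, -1.0]
grip_width: 0.0262
gripper_force: 25.7
```

```bash
python3 m.py
```

```text
t11.10 turned 1.3534 j7 -0.677 Mz -0.010 tau7 -0.0177 F [ 1.1   3.15 -1.05] sdMz 0.029 w 0.0267 z 0.0746
```

step_arm --pt "0.0005 0.001 0 0 0 -0.012" --pt "0.0005 0.001 0 0 0 -0.02" --pt "0.0005 0.001 0 0 0 -0.024" --pt "0.0005 0.001 0 0 0 -0.025"

```text
clock: 11.43
tcp_pos: [0.5038, 0.0737, 0.0746]
orientation: [2.479, 1.93, -0.001]
contact_force: [-1.1, 1.9, 0.3]
grip_width: 0.0267
gripper_force: 25.8
```

```bash
python3 m.py
```

```text
t11.68 turned 1.4324 j7 -0.743 Mz -0.005 tau7 -0.0157 F [-0.44  1.83  0.44] sdMz 0.014 w 0.0263 z 0.0746
```

step_arm --pt "0 0.0005 0 0 0 -0.012" --pt "0 0.0005 0 0 0 -0.02" --pt "0 0.0005 0 0 0 -0.024" --pt "0 0.0005 0 0 0 -0.025"

```text
clock: 12.02
tcp_pos: [0.5039, 0.0737, 0.0745]
orientation: [2.553, 1.83, -0.001]
contact_force: [-0.9, -0.8, 1.8]
grip_width: 0.0266
gripper_force: 25.9
```

```bash
python3 m.py
```

```text
t12.27 turned 1.5112 j7 -0.810 Mz 0.005 tau7 -0.0162 F [-0.58 -1.52  2.2 ] sdMz 0.023 w 0.0267 z 0.0746
```

step_arm --pt "0 -0.0005 0 0 0 -0.012" --pt "0 -0.0005 0 0 0 -0.02" --pt "0 -0.0005 0 0 0 -0.024" --pt "0 -0.0005 0 0 0 -0.025"

```text
clock: 12.6
tcp_pos: [0.5039, 0.0737, 0.0746]
orientation: [2.623, 1.729, -0.0]
contact_force: [-0.6, -2.1, 1.5]
grip_width: 0.0266
gripper_force: 25.9
```

```bash
python3 m.py
```

```text
t12.85 turned 1.5895 j7 -0.874 Mz 0.001 tau7 -0.0174 F [-0.44 -2.76  1.83] sdMz 0.030 w 0.0263 z 0.0746
```

step_arm --pt "0 -0.001 0.0003 0 0 -0.012" --pt "0 -0.001 0.0003 0 0 -0.02" --pt "0 -0.001 0.0003 0 0 -0.024" --pt "0 -0.001 0.0003 0 0 -0.025"

```text
clock: 13.18
tcp_pos: [0.504, 0.0736, 0.0747]
orientation: [-2.688, -1.625, -0.0]
contact_force: [0.7, -0.8, -2.2]
grip_width: 0.027
gripper_force: 25.7
```

```bash
python3 m.py
```

```text
t13.43 turned 1.6677 j7 -0.938 Mz 0.025 tau7 -0.0190 F [ 0.73 -0.33 -2.86] sdMz 0.027 w 0.0263 z 0.0747
```

step_arm --pt "0 0 0 0 0 -0.012" --pt "0 0 0 0 0 -0.02" --pt "0 0 0 0 0 -0.024" --pt "0 0 0 0 0 -0.025"

```text
clock: 13.77
tcp_pos: [0.5041, 0.0735, 0.0747]
orientation: [-2.75, -1.518, -0.001]
contact_force: [0.6, 1.3, -4.5]
grip_width: 0.0265
gripper_force: 25.5
```

```bash
python3 m.py
```

```text
t14.02 turned 1.7462 j7 -1.004 Mz 0.009 tau7 -0.0187 F [ 1.44  1.19 -5.52] sdMz 0.041 w 0.0262 z 0.0748
```

step_arm --pt "0.0003 0.0005 -0.0005 0 0 -0.012" --pt "0.0003 0.0005 -0.0005 0 0 -0.02" --pt "0.0003 0.0005 -0.0005 0 0 -0.024" --pt "0.0003 0.0005 -0.0005 0 0 -0.025"

```text
clock: 14.35
tcp_pos: [0.5042, 0.0735, 0.0746]
orientation: [2.808, 1.409, -0.0]
contact_force: [-0.2, -0.4, -0.7]
grip_width: 0.0262
gripper_force: 25.8
```

```bash
python3 m.py
```

```text
t14.60 turned 1.8250 j7 -1.070 Mz 0.015 tau7 -0.0166 F [-0.28 -0.42 -0.81] sdMz 0.024 w 0.0261 z 0.0746
```

step_arm --pt "0 0 0 0 0 -0.012" --pt "0 0 0 0 0 -0.02" --pt "0 0 0 0 0 -0.024" --pt "0 0 0 0 0 -0.025"

```text
clock: 14.93
tcp_pos: [0.5042, 0.0734, 0.0746]
orientation: [2.861, 1.298, -0.0]
contact_force: [-1.3, -0.9, 1.7]
grip_width: 0.0261
gripper_force: 25.9
```

```bash
python3 m.py
```

```text
t15.18 turned 1.9036 j7 -1.135 Mz 0.019 tau7 -0.0171 F [-0.03 -1.26  1.07] sdMz 0.033 w 0.0262 z 0.0746
```

step_arm --pt "0 -0.0005 0 0 0 -0.012" --pt "0 -0.0005 0 0 0 -0.02" --pt "0 -0.0005 0 0 0 -0.024" --pt "0 -0.0005 0 0 0 -0.025"

```text
clock: 15.52
tcp_pos: [0.5043, 0.0734, 0.0745]
orientation: [2.91, 1.185, 0.0]
contact_force: [-0.7, -0.3, 1.4]
grip_width: 0.0264
gripper_force: 26.0
```

```bash
python3 m.py
```

```text
t15.77 turned 1.9819 j7 -1.199 Mz 0.009 tau7 -0.0174 F [ 0.11 -0.7   1.64] sdMz 0.040 w 0.0263 z 0.0746
```

step_arm --pt "0 0 0 0 0 -0.012" --pt "0 0 0 0 0 -0.02" --pt "0 0 0 0 0 -0.024" --pt "0 0 0 0 0 -0.025"

```text
clock: 16.1
tcp_pos: [0.5043, 0.0734, 0.0746]
orientation: [2.954, 1.07, 0.001]
contact_force: [-0.2, -0.9, 1.5]
grip_width: 0.0264
gripper_force: 26.0
```

```bash
python3 m.py
```

```text
t16.35 turned 2.0605 j7 -1.264 Mz 0.098 tau7 -0.1033 F [ 0.25 -0.49  2.4 ] sdMz 0.021 w 0.0264 z 0.0745
```

Limiter felt at 2.06 rad: the moment rose from 0.017 to 0.10 N m. I release, lift, shut the jaws and press from above.

step_arm --pt "0 0 0 0 0 0" --pt "0 0 0 0 0 0" --pt "0 0 0 0 0 0" --pt "0 0 0 0 0 0" --jaw 0.5

```text
clock: 16.68
tcp_pos: [0.5039, 0.0734, 0.0743]
orientation: [-2.954, -1.07, 0.001]
contact_force: [0.1, -0.2, 0.0]
grip_width: 0.0432
gripper_force: 0.0
```

step_arm --pt "0 0 0.02 0 0 0" --pt "0 0 0.04 0 0 0" --pt "0 0 0.05 0 0 0" --pt "0 0 0.05 0 0 0"

```text
clock: 17.02
tcp_pos: [0.5051, 0.0736, 0.1057]
orientation: [2.954, 1.07, 0.004]
contact_force: [-0.6, 0.1, -0.4]
grip_width: 0.043
gripper_force: 0.0
```

step_arm --pt "0 0 0 0 0 0" --pt "0 0 0 0 0 0" --pt "0 0 0 0 0 0" --pt "0 0 0 0 0 0" --pt "0 0 0 0 0 0" --jaw 1

```text
clock: 17.43
tcp_pos: [0.5039, 0.0733, 0.1041]
orientation: [-2.954, -1.07, 0.001]
contact_force: [-0.6, 0.2, -0.5]
grip_width: 0.0001
gripper_force: 0.0
```

step_arm --pt "0 0 -0.008 0 0 0" --pt "0 0 -0.014 0 0 0" --pt "0 0 -0.018 0 0 0" --pt "0 0 -0.02 0 0 0" --pt "0 0 -0.02 0 0 0"

```text
clock: 17.85
tcp_pos: [0.5039, 0.0733, 0.092]
orientation: [-2.954, -1.07, 0.001]
contact_force: [-0.1, -0.5, 0.5]
grip_width: 0.0001
gripper_force: 0.0
```

```bash
python3 m.py;python3 - <<'E'
import cv2
from h import *
b=eyes.grab_frame("side")[:,:,::-1][165:245,210:310]
cv2.imwrite("pics/near4.png",cv2.resize(b,(750,600),interpolation=cv2.INTER_CUBIC))
E
```

```text
t18.10 turned 2.0609 j7 -1.256 Mz 0.004 tau7 -0.0002 F [-0.25  0.06  0.16] sdMz 0.026 w -0.0001 z 0.0927
```

View pics/near4.png

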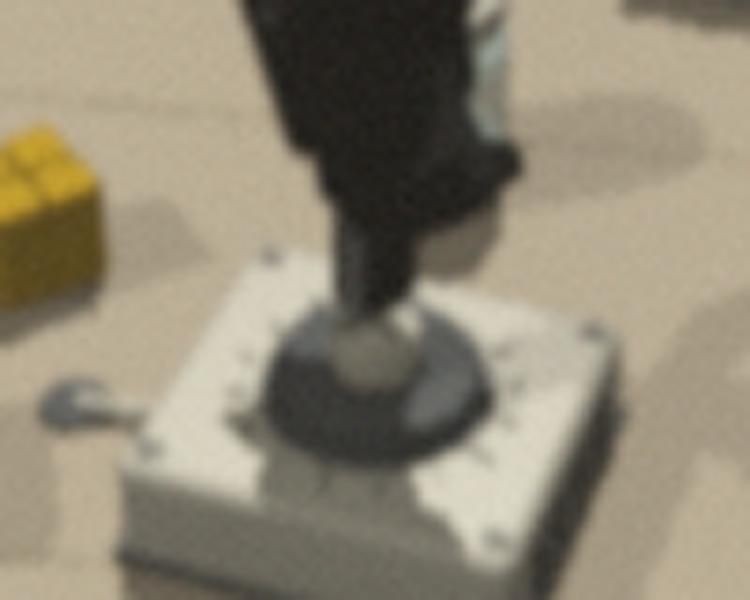

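The shut fingertips stand just above the knob, at about (375,310), roughly centred. I press down.

step_arm --pt "0 0 -0.004 0 0 0" --pt "0 0 -0.008 0 0 0" --pt "0 0 -0.012 0 0 0" --pt "0 0 -0.016 0 0 0" --pt "0 0 -0.02 0 0 0"

```text
clock: 18.57
tcp_pos: [0.5042, 0.0733, 0.0806]
orientation: [2.954, 1.07, -0.0]
contact_force: [-2.0, -0.1, 7.3]
grip_width: -0.0
gripper_force: 3.7
```

```bash
python3 m.py
```

```text
t18.82 turned 2.0609 j7 -1.262 Mz -0.006 tau7 -0.0032 F [-0.21 -0.31  1.44] sdMz 0.040 w 0.0001 z 0.0803
```

step_arm --pt "0 0 -0.003 0 0 0" --pt "0 0 -0.005 0 0 0" --pt "0 0 -0.007 0 0 0" --pt "0 0 -0.008 0 0 0" --pt "0 0 -0.008 0 0 0"

```text
clock: 19.23
tcp_pos: [0.5042, 0.0733, 0.0759]
orientation: [2.954, 1.07, 0.0]
contact_force: [-1.9, -0.6, 4.7]
grip_width: -0.0001
gripper_force: 2.5
```

```bash
python3 m.py
```

```text
t19.48 turned 2.0609 j7 -1.264 Mz -0.028 tau7 -0.0025 F [-1.3  -0.35  5.23] sdMz 0.031 w 0.0001 z 0.0759
```

Force is about 6 N while sliding, as expected. I continue slowly to the bottom stop.

step_arm --pt "0 0 -0.001 0 0 0" --pt "0 0 -0.002 0 0 0" --pt "0 0 -0.003 0 0 0" --pt "0 0 -0.003 0 0 0"

```text
clock: 19.82
tcp_pos: [0.5042, 0.0733, 0.0741]
orientation: [2.954, 1.07, 0.0]
contact_force: [-1.9, -0.4, 5.1]
grip_width: -0.0001
gripper_force: 2.8
```

```bash
python3 m.py
```

```text
t20.07 turned 2.0610 j7 -1.265 Mz 0.001 tau7 -0.0023 F [-1.34 -0.4   5.64] sdMz 0.027 w 0.0001 z 0.0741
```

step_arm --pt "0 0 -0.001 0 0 0" --pt "0 0 -0.0015 0 0 0" --pt "0 0 -0.0015 0 0 0"

```text
clock: 20.32
tcp_pos: [0.5042, 0.0733, 0.0739]
orientation: [2.954, 1.07, -0.0]
contact_force: [-4.2, -1.2, 14.2]
grip_width: -0.0002
gripper_force: 6.9
```

```bash
python3 m.py
```

```text
t20.57 turned 2.0610 j7 -1.266 Mz 0.015 tau7 -0.0025 F [-4.38 -0.56 13.77] sdMz 0.037 w 0.0001 z 0.0739
```

The knob is fully home: the force jumped to 14 N with the tips at 0.060. I lift off and check.

step_arm --pt "0 0 0.01 0 0 0" --pt "0 0 0.04 0 0 0" --pt "0 0 0.1 0 0 0" --pt "0 0 0.15 0 0 0" --pt "0 0 0.15 0 0 0"

```text
clock: 20.98
tcp_pos: [0.5076, 0.0742, 0.1683]
orientation: [2.953, 1.069, 0.015]
contact_force: [0.5, 0.0, 1.1]
grip_width: 0.0001
gripper_force: 0.0
```

step_arm --pt "-0.02 -0.2 0.05 0 0 0" --pt "-0.02 -0.2 0.05 0 0 0" --pt "-0.02 -0.2 0.05 0 0 0" --pt "-0.02 -0.2 0.05 0 0 0" --pt "-0.02 -0.2 0.05 0 0 0"

```text
clock: 21.4
tcp_pos: [0.4921, -0.0494, 0.1932]
orientation: [2.956, 1.061, 0.001]
contact_force: [0.4, 1.1, 0.2]
grip_width: 0.0001
gripper_force: 0.0
```

```bash
python3 - <<'E'
import cv2
from h import *
a=eyes.grab_frame("top")[:,:,::-1][125:245,155:330]; b=eyes.grab_frame("side")[:,:,::-1][150:285,165:305]
cv2.imwrite("pics/end.png",np.hstack([cv2.resize(a,(400,274),interpolation=cv2.INTER_CUBIC),cv2.resize(b,(400,386),interpolation=cv2.INTER_CUBIC)[:274]]))
E
```

```text
(no output)
```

View pics/end.png

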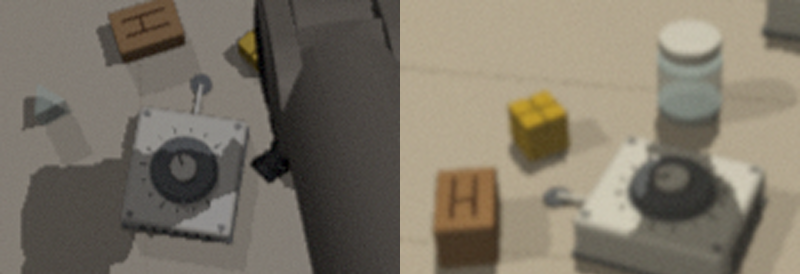

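The knob sits low. Its index line has gone from down-left to nearly up, which is about 2 rad clockwise. The toys and ring are unmoved.

```bash
python3 -c "
from bench import r
print(r.hand_in())"
```

```text
the job is handed in; nothing more can be done
None
```

The job is handed in: I turned the inner knob about 2.06 rad clockwise until I felt the limiter, then pushed it fully home; the last picture shows the ring and toys where they were, and the hand-in call gave no verdict.

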